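# Set the motif wheel to the cross and bolt it

### The arm

A 7-joint arm with a two-finger parallel gripper is mounted at the origin on a cart in front of the work surface, level with it; the furniture and walls round the work are solid. World frame = base frame: x ahead of the robot, y to its left, z up, the work surface at z = 0. Lengths are in m, angles in rad, forces in N, time in s.
With the tool pointing down it reaches from about 0.425 to 0.925 m from the base axis. Payload 6.8 kg.
Tool frame: the origin (TCP) lies at the very end of the fingers, on their centre line; the grasp point (between the pads) lies 19 mm behind it; z points along the fingers, x is the direction in which the jaws open and shut, and the axes are right-handed (so a half turn about z gives the same grasp; the last joint's range is limited). The gripper opens to 85 mm and grips with 20 to 120 N. Pads are 22 mm wide; open, the fingers measure 114 mm over their backs; the gripper's body (76 mm by 85 mm) begins 54 mm behind the grasp point. The pads swing forward as they close: fully open they stand 13 mm farther back than shut.
Start: joints at [1.185, 0.477, 0.022, 1.555, -0.011, 1.109, -0.083], TCP at [0.185, -0.649, 0.231] pointing down, gripper open.
Joint ranges: [-2.96, 2.96], [-0.34, 2.1], [-1.41, 1.46], [0.24, 2.44], [-1.37, 4.51], [0.17, 1.92], [-2.96, 2.96]. Speed limits (rad/s): [2.39, 2.39, 3.14, 3.14, 3.14, 3.14, 3.14].

### API

Orientations are given as a unit quaternion [w, x, y, z].
In Python, from station import bot gives the robot as it stands.
- The arm moves only by the shell command python3 -m creep 'ROWS' [FORCE]. ROWS is JSON, a list that holds one entry, the list of rows, each a list of 7 numbers: the shift along the tool's x, y, z in cm, then the turn, a rotation vector about the tool's x, y, z in rad, then the opening, from 0 (shut) to 1 (fully open). In form: [[[dx, dy, dz, wx, wy, wz, claw], ...]]. A call has 1 to 10 rows; each row is the pose to reach, as a shift and turn from the pose commanded when the call began, along the tool's axes at that moment; what a row does not reach only later rows make up. A row lasts 1/8 s, in which the tool goes at most 62.5 mm and 10.7 degrees, less where a joint would pass 70% of its speed; a pose out of reach is approached as far as the arm can. A call with a gripper value outside its range is refused whole. The fingers move at their own pace and stop on an object; FORCE is the grip in N (left out, the last holds). Time passes only in rows, so rows that repeat a pose let the fingers close. It gives the time, the measured TCP pose, the force and the opening at its end, in the units of the state.
- bot.get_obs(): the state, without advancing time (a new reading comes with each control period).
- bot.read_camera(name): name is "side" or "top" or "wrist"; returns (picture, depth): 420x560x3 uint8, blue, green, red; 420x560 float32, m along the optical axis (not along the pixel's ray), 0 where there is no reading.
- bot.calibration(name): a dict with "mtx" (3x3 intrinsics, pixels), "rvec" (rotation vector, rad) and "tvec" (3), from world to camera coordinates, as OpenCV has them. Camera axes: x right, y down, z forward; pixel columns grow to the right and rows downward; lengths in m; the calibration is good to about 2 mm. A picture is of the moment at which its call begins: read the wrist's pose just before it. calibration takes no time and is no camera call; for the wrist camera it gives the pose at the moment of the call.
- bot.hand_in(): hands the job in, once; it reports no verdict.
Trained networks look in the newest picture that a camera, given by its name, has taken for a name from the list of things; names that differ only in an ending like _2 or _b are one class to them, and where a whole thing is asked for, a point or a joint stands for the part that bears it (a point fixed in the world has none). Each returns a list of dicts, best first, with "p" (0 to 1); they miss things now and then, are a little off and sometimes report something else, mostly with a low value. They report only what shows in the picture. A call takes as long as a camera call.
- bot.find_in(camera, label): "xy" ([column, row] in pixels, amid what is visible of it).
- bot.silhouettes(camera, label): "mask" (420x560 bool, what is visible of it) and "xy" ([column, row] in pixels, amid what is visible of it).
The state is a dict: "t": time; "q": joint angles; "joint_vel": joint speeds; "joint_torque": joint torques, N m; "eef_pos": TCP position; "tool_rot": TCP orientation; "contact_force": force on the tool from outside, world axes, zero at the start; "torque": the same for the moment, N m; "gripper_width": opening from 0.0 (shut) to 1.0 (fully open).
Only numpy, scipy, OpenCV 4.12 (cv2) and the standard library are available. Lean on these libraries where they do the work, as an engineer would, in place of code of your own. Each camera call takes 0.05 s, during which the arm holds its last target.

### The job

Turn the white wheel of the motif stand, pressing on it lightly (never more than 18 N), until the black cross stands centred in the window. Then slide the steel bolt at the stand's side gently fully home (never more than 25 N) so that it locks the wheel with the cross still in the window. Leave the things lying around where they are.

Things in the scene. Friction and masses are not known exactly. Their poses are not given: they have to be found in the camera images.
- stand: the motif stand, heavy and fixed: a pale wooden board 215 mm (x) by 245 mm (y), 12 mm thick, on the table. Origin on the underside, below the wheel's upright axis; the board reaches x -100..+115, y -93..+153 mm from it. A bridge with the window covers the wheel on the +x side: plate x +20..+112, y -45..+45 mm, top 60 mm above the table; the rest of the wheel lies bare
- wheel (a joint): angle of the wheel, counterclockwise seen from above, in rad: the cross is centred in the window at 0 and again at 2 pi (6.283). Starts between 0.9 and 5.4; it stops 0.8 rad beyond either of these. The wheel is a white disc of 76 mm radius with six flush black motifs 52 mm from its axis, 60 degrees apart: a cross (26 mm), a spot, a bar, a square, a ring, a pair of bars
- axis (a point): fixed point on the wheel's axis, 45 mm above the table: the disc's flat top at rest is at this height give or take 7 mm, differently at each start and not reported: find it by touch. The disc sits on a spring: it sinks 1 mm for each 7 N, 5 mm at most. It has no grip; its drag of 0.15 N m needs 5 to 10 N of press at 55 mm radius, and it may slip. A steel axle cap (11 mm radius) stands 3 mm proud
- window (a point): centre of the window, at the bridge's top face: an opening of 40 by 42 mm, 52 mm out along the stand's +x from the wheel's axis, 60 mm above the table
- bolt_plate (a point): the bolt's upright steel push plate (34 mm wide along the stand's x, 8 mm thick, from 14 to 56 mm above the table): this point lies in the middle of its outer (+y) face, 45 mm above the table. It moves with the bolt: 144 mm from the wheel's axis along the stand's +y when drawn, 128 mm when home
- bolt (a joint): travel of the bolt toward the wheel (along the stand's -y): 0 drawn, 0.016 fully home, its plate then on the aluminium guide (top 40 mm above the table). Drag 2 N, hard stop. Its nose enters one of six rounded notches under the disc, one per motif; up to about 0.06 rad off it wedges the wheel into line (a few N more); farther off it is stopped hard part way
- ink_bottle: bystander: a black square ink bottle, 44x44x57 mm, origin under its centre
- eraser: bystander: a vinyl eraser in a sleeve, 23x60x13 mm, origin under its centre
- paint_tube: bystander: a paint tube lying, 36x105x23 mm, origin under its centre
- glue_stick: bystander: a glue stick standing, 26x26x89 mm, origin under its centre
- tape_roll: bystander: a roll of tape, 90x89x48 mm, origin under its centre
- sharpener: bystander: a small metal wedge sharpener, 16x25x12 mm, origin under its centre

How it is judged:
On the way, in this order (a step that is already met when the one before it is completed fails the run):
1. the cross stands centred in the window (wheel within 0.07 rad of 0 or 6.283) with the bolt still drawn (under 3 mm) (value of joint bolt below 0.003 m and (value of joint wheel between -0.07 and 0.07 rad or value of joint wheel between 6.213 and 6.353 rad)), for 0.2 s.
2. the bolt is fully home (at least 14 mm in) (value of joint bolt above 0.014 m), for 0.2 s.
At the end, for the whole second after the job is handed in: The bolt is home (at least 14 of its 16 mm), the wheel is at rest with the cross in the window within 0.05 rad (0 or 6.283) (value of joint bolt above 0.014 m and velocity of joint wheel between -0.05 and 0.05 rad/s and (value of joint wheel between -0.05 and 0.05 rad or value of joint wheel between 6.233 and 6.333 rad)); the robot touches nothing.
It fails at once if the wheel is pressed with more than 18 N (contact force between any of the arm, the fingers and wheel above 18 N).
It fails at once if the bolt is pushed with more than 25 N (contact force between any of the fingers, the arm and bolt above 25 N).
It fails at once if a bystander is shifted by more than 20 mm (distance of any of ink_bottle, eraser, paint_tube, glue_stick, tape_roll, sharpener from where it was at the start of the episode above 0.02 m).
It also fails if it takes over 69 s, if anything falls off the work surface, if the arm or the gripper's body presses on something with over 40 N, if the wrist force passes 120 N, or if a joint passes its speed limit or range.

## Working session

There is one attempt and no reset: what is moved stays moved. The work goes in short steps, Python scripts to look and compute and a shell command to move; the robot and the scene stay as the last step left them, time stands still between calls to the robot, and variables do not carry over. Pictures are saved under pics/ and viewed, and the job is handed in when it is done.

```bash
ls; mkdir -p pics
cat > h.py <<'E'
import numpy as np, cv2
from station import bot
from scipy.spatial.transform import Rotation as R
def cal(n):
    c=bot.calibration(n); return np.array(c["mtx"]),R.from_rotvec(np.ravel(c["rvec"])).as_matrix(),np.ravel(c["tvec"])
def ray(n,uv,z,c=None):
    K,Rm,t=c or cal(n); d=Rm.T@np.linalg.inv(K)@np.array([uv[0],uv[1],1.]); o=-Rm.T@t
    return o+d*(z-o[2])/d[2]
def proj(n,P,c=None):
    K,Rm,t=c or cal(n); p=K@(Rm@np.asarray(P,float)+t); return p[:2]/p[2]
E
python3 - <<'E'
from h import *
o=bot.get_obs()
for k,v in o.items(): print(k,np.round(v,3))
for n in ("top","side","wrist"):
    im,d=bot.read_camera(n); cv2.imwrite(f"pics/{n}0.png",im)
    for l in ("stand","wheel","window","bolt_plate","bolt","ink_bottle","eraser","paint_tube","glue_stick","tape_roll","sharpener"):
        try:
            r=bot.find_in(n,l); print(n,l,[(np.round(x["xy"]),round(x["p"],2)) for x in r[:2]])
        except Exception as e: print(n,l,e)
E
```

```text
pics
t 0.0
q [ 1.185  0.478  0.022  1.556 -0.012  1.109 -0.083]
joint_vel [ 0.001 -0.     0.001  0.001 -0.001 -0.002  0.002]
joint_torque [-0.0000e+00 -5.9646e+01  1.6080e+00 -2.8120e+01  1.2000e-02  9.0000e-03
 -0.0000e+00]
eef_pos [ 0.185 -0.649  0.23 ]
tool_rot [-0.001  0.798 -0.602 -0.001]
contact_force [ 0.301 -0.222  0.126]
torque [-0.035 -0.05   0.025]
gripper_width 1.003
top stand [(array([226., 251.]), 0.88)]
top wheel [(array([238., 258.]), 0.85)]
top window [(array([227., 252.]), 0.67), (array([295., 153.]), 0.52)]
top bolt_plate [(array([231., 149.]), 0.16)]
top bolt []
top ink_bottle [(array([139., 192.]), 0.67)]
top eraser [(array([381., 265.]), 0.75)]
top paint_tube [(array([396., 207.]), 0.71)]
top glue_stick [(array([294., 155.]), 0.5), (array([400., 204.]), 0.45)]
top tape_roll [(array([226., 150.]), 0.59)]
top sharpener [(array([237., 259.]), 0.61), (array([364., 230.]), 0.58)]
side stand [(array([324., 258.]), 0.77)]
side wheel [(array([327., 244.]), 0.83), (array([214., 256.]), 0.26)]
side window [(array([326., 260.]), 0.85)]
side bolt_plate [(array([342., 274.]), 0.83)]
side bolt [(array([346., 280.]), 0.58)]
side ink_bottle [(array([250., 323.]), 0.71)]
side eraser [(array([324., 182.]), 0.4)]
side paint_tube [(array([268., 175.]), 0.57)]
side glue_stick [(array([218., 210.]), 0.69)]
side tape_roll [(array([215., 255.]), 0.82)]
side sharpener []
wrist stand []
wrist wheel []
wrist window []
wrist bolt_plate []
wrist bolt []
wrist ink_bottle []
wrist eraser []
wrist paint_tube []
wrist glue_stick []
wrist tape_roll []
wrist sharpener []
```

View pics/top0.png

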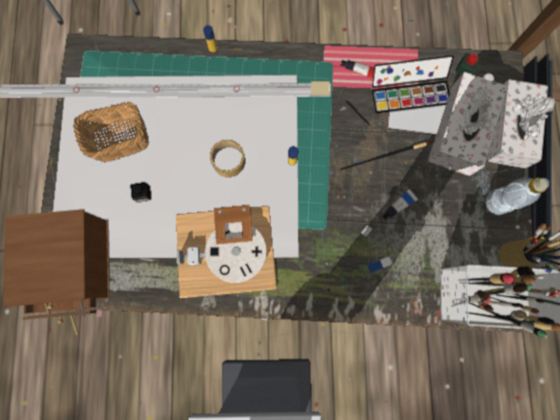

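View pics/side0.png

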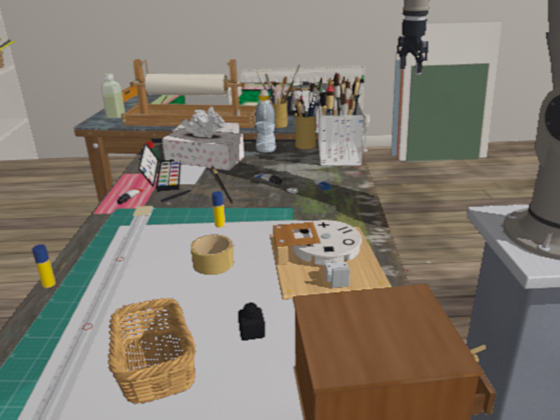

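The top picture shows the stand with its bridge above the axle cap (about 236,252), the bolt to its left (about 190,256) and the cross on the wheel's right side (about 257,252). The bottle, tape and glue stick stand clear of it.

Run:
```python
from h import *
im=cv2.imread("pics/top0.png")
c=cal("top"); print("campos",np.round(-c[1].T@c[2],3)); np.set_printoptions(suppress=True,precision=4)
for n,uv,z in (("axle",(236,252),.047),("bridge",(234,226),.06),("bolt",(190,256),.05)): print(n,ray("top",uv,z))
# board: mask
bot.read_camera("top")
r=bot.silhouettes("top","stand")
m=r[0]["mask"].astype(np.uint8); print(m.sum())
rect=cv2.minAreaRect(cv2.findContours(m,cv2.RETR_EXTERNAL,cv2.CHAIN_APPROX_NONE)[0][0]); b=cv2.boxPoints(rect)
for p in b: print(p,ray("top",p,.012))
cr=cv2.resize(im[195:305,165:285],None,fx=6,fy=6,interpolation=cv2.INTER_CUBIC); cv2.imwrite("pics/crop0.png",cr[:600])
side=cv2.imread("pics/side0.png")
cv2.imwrite("pics/scrop0.png",cv2.resize(side[205:305,260:395],None,fx=5.5,fy=5.5,interpolation=cv2.INTER_CUBIC))
```

```text
campos [ 0.442 -0.073  1.097]
axle [0.5403 0.0388 0.047 ]
bridge [0.6031 0.0421 0.06  ]
bolt [0.5325 0.1514 0.05  ]
8130
[172.3321 211.319 ] [0.6524 0.2073 0.012 ]
[269.2083 202.8949] [ 0.6691 -0.044   0.012 ]
[276.713  289.1989] [ 0.4484 -0.0592  0.012 ]
[179.8368 297.6229] [0.4323 0.1834 0.012 ]
```

View pics/crop0.png

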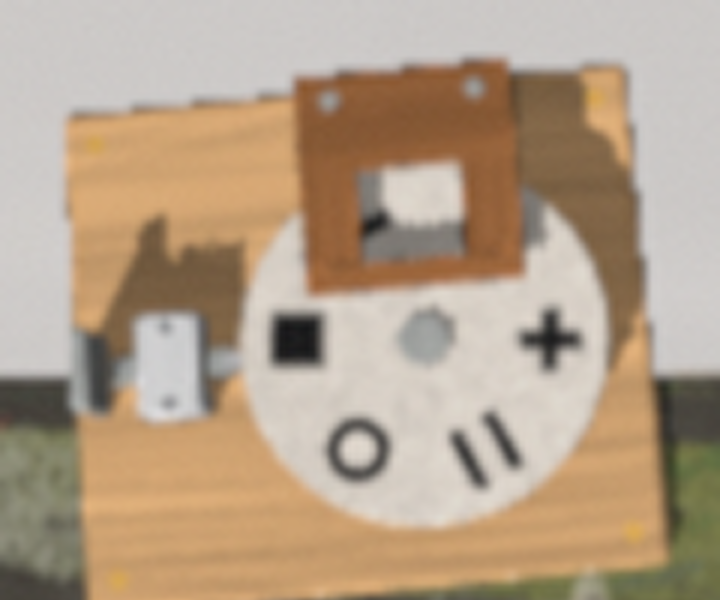

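View pics/scrop0.png

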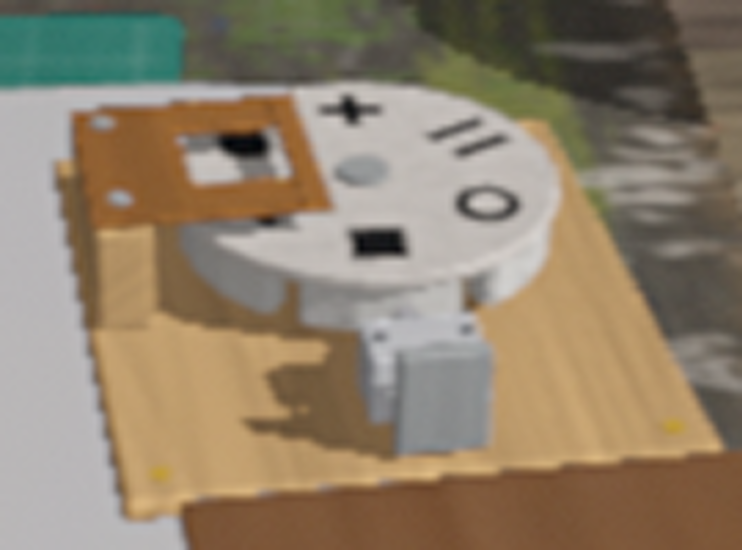

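```bash
cat > fit.py <<'E'
from h import *
from scipy.optimize import least_squares
np.set_printoptions(suppress=True,precision=4)
C=cal("top")
f=[((70,118),(115,153,12)),((627,67),(115,-93,12)),((665,562),(-100,-93,12)),
((297,78),(112,45,60)),((503,60),(112,-45,60)),((522,272),(20,-45,60)),((310,293),(20,45,60)),
((427,336),(0,0,48))]
U=np.array([[165+(a+.5)/6-.5,195+(b+.5)/6-.5] for (a,b),_ in f]); P=np.array([p for _,p in f])/1000
def W(v,P): 
    c,s=np.cos(v[2]),np.sin(v[2]); P=np.atleast_2d(P); return np.c_[v[0]+c*P[:,0]-s*P[:,1],v[1]+s*P[:,0]+c*P[:,1],P[:,2]]
def res(v): return np.ravel([proj("top",p,C) for p in W(v,P)]-U)
r=least_squares(res,[.54,.04,.05])
if __name__=="__main__":
    print(r.x,np.round(r.fun.reshape(-1,2),2))
    print("plate",W(r.x,[0,.144,.045]))
    for (a,b) in ((549,339),(298,338),(358,450),(486,448)):
        p=ray("top",[165+(a+.5)/6-.5,195+(b+.5)/6-.5],.045,C)-[r.x[0],r.x[1],0]
        print(np.hypot(p[0],p[1]),np.degrees(np.arctan2(p[1],p[0])-r.x[2]))
E
python3 fit.py
```

```text
[0.5427 0.0407 0.0675] [[-1.58 -0.97]
 [ 0.29 -0.79]
 [ 1.13  0.65]
 [-0.71 -0.43]
 [ 1.16 -0.61]
 [ 0.84  0.87]
 [-0.59  0.6 ]
 [-0.6   0.44]]
plate [[0.5329 0.1844 0.045 ]]
0.05131579396709505 -94.88247947614627
0.05198309146127967 84.37123465031877
0.05225952488289774 144.8384647528327
0.051430931649049216 -154.62101081206794
```

```bash
python3 -m creep '[[[-5,-4.5,0,0,0,0.1,0],[-10,-9,0,0,0,0.2,0],[-15,-13,0,0,0,0.21,0],[-20,-17.5,0,0,0,0.21,0],[-25,-22,0,0,0,0.21,0],[-30,-26.5,0,0,0,0.21,0],[-35,-31,0,0,0,0.21,0],[-40,-35.3,0,0,0,0.21,0],[-45,-39.7,0,0,0,0.21,0],[-49,-43.5,0,0,0,0.21,0]]]' 30
python3 -c "
from h import *
o=bot.get_obs();print(o['q'].round(3) if hasattr(o['q'],'round') else o['q'],R.from_quat(np.roll(o['tool_rot'],-1)).as_matrix().round(3))"
```

```text
t: 3.15
eef_pos: [0.4562, -0.084, 0.2318]
tool_rot: [-0.0, 0.731, -0.683, 0.001]
contact_force: [1.1, -1.1, -0.0]
gripper_width: -0.004
[ 0.359  0.147 -0.341  2.022  0.06   0.98  -1.515] [[ 0.067 -0.998  0.001]
 [-0.998 -0.067 -0.001]
 [ 0.001 -0.001 -1.   ]]
```

```bash
python3 -m creep '[[[-5,-2.5,1,0,0,0,0],[-10,-5,2,0,0,0,0],[-12,-5.7,3,0,0,0,0],[-12,-5.7,3,0,0,0,0]]]'
python3 - <<'E'
from h import *
im,d=bot.read_camera("wrist"); cv2.imwrite("pics/w1.png",im)
im,d=bot.read_camera("top"); cv2.imwrite("pics/t1.png",im)
E
```

```text
t: 3.65
eef_pos: [0.504, 0.0397, 0.2008]
tool_rot: [0.0, 0.732, -0.681, -0.001]
contact_force: [0.2, -0.9, 0.5]
gripper_width: -0.003
```

View pics/w1.png

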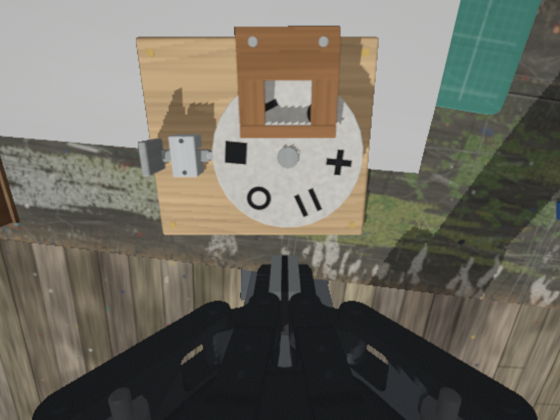

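View pics/t1.png

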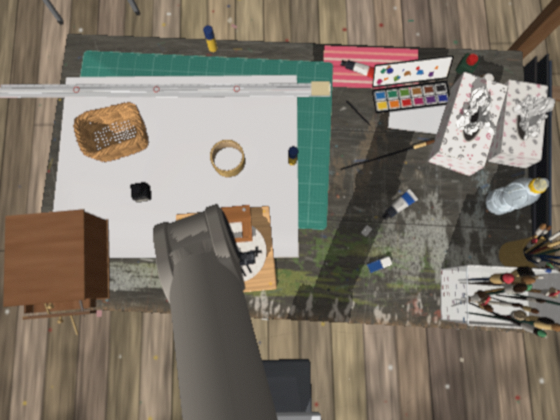

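The wrist view shows the whole stand: axle at (289,157), cross at (339,162), bridge front corners at (240,137)/(337,137), board corners at (137,38)…(362,235).

```bash
cat > fitw.py <<'E'
from h import *
from scipy.optimize import least_squares
np.set_printoptions(suppress=True,precision=4)
C=cal("wrist")
f=[((137.5,38),(115,153,12)),((377,38),(115,-93,12)),((362,235),(-100,-93,12)),((163,235),(-100,153,12)),
((236.5,27),(112,45,60)),((340,27),(112,-45,60)),((336,137.5),(20,-45,60)),((240,137.5),(20,45,60)),((289,157),(0,0,48))]
U=np.array([a for a,_ in f]); P=np.array([p for _,p in f])/1000
def W(v,P): 
    c,s=np.cos(v[2]),np.sin(v[2]); P=np.atleast_2d(P); return np.c_[v[0]+c*P[:,0]-s*P[:,1],v[1]+s*P[:,0]+c*P[:,1],P[:,2]]
r=least_squares(lambda v:np.ravel([proj("wrist",p,C) for p in W(v,P)]-U),[.54,.04,.05])
print(r.x,np.round(r.fun.reshape(-1,2),2))
print("plate",W(r.x,[0,.144,.045]))
for z in (.038,.045,.052):
  for (a,b) in ((339,162),(236,152.5),(259,198),(307.5,203)):
    p=ray("wrist",(a,b),z,C)-[r.x[0],r.x[1],0]
    print(z,np.hypot(p[0],p[1]),np.degrees(np.arctan2(p[1],p[0])-r.x[2]))
im,d=bot.read_camera("wrist"); print(d[175,280],d[175,300], -C[1].T@C[2])
for u,v in ((275,185),(290,180),(320,185),(250,175)):
    K,Rm,t=C; print((Rm.T@(d[v,u]*np.linalg.inv(K)@[u,v,1]-t))[2])
print(bot.get_obs()["eef_pos"])
E
python3 fitw.py
```

```text
[0.5432 0.035  0.0671] [[-3.76 -1.13]
 [ 4.13 -1.55]
 [ 1.17  0.7 ]
 [-0.55  1.13]
 [-1.56 -0.18]
 [ 1.68 -0.36]
 [-0.18  1.11]
 [ 0.3   1.29]
 [-1.14  1.17]]
plate [[0.5335 0.1787 0.045 ]]
0.038 0.053641437806319435 -95.91755692079413
0.038 0.053457716210890294 85.22674853983824
0.038 0.054051035711893104 144.99783777607163
0.038 0.054507851672289505 -156.64255069784264
0.045 0.05223600348444769 -94.84732961506053
0.045 0.05241783562443134 84.15628940605961
0.045 0.05206144196317317 144.29272450182216
0.045 0.05232071300812421 -156.301981048586
0.052 0.050849798193771 -93.71833972388404
0.052 0.05139698835677132 83.04290563074382
0.052 0.05008035874666853 143.53170236999628
0.052 0.0501355841802561 -155.93171030919962
0.30222452 0.3038622 [0.5862 0.0418 0.3447]
0.04536606066243642
0.04689728644974705
0.046120427125168534
0.04604735760872264
[0.5041 0.0363 0.2016]
```

Run:
```python
from h import *
for i in range(3): print(bot.get_obs()["eef_pos"],bot.get_obs()["t"]); im,d=bot.read_camera("wrist")
cv2.imwrite("pics/w2.png",im); C=cal("wrist"); import pickle; pickle.dump(C,open("c2.pkl","wb"))
cv2.imwrite("pics/w2c.png",cv2.resize(im[20:240,130:385],None,fx=2.7,fy=2.7,interpolation=cv2.INTER_CUBIC))
```

```text
[0.50414821 0.03632795 0.20160668] 3.8
[0.50419088 0.03615746 0.20169446] 3.85
[0.50423127 0.03628082 0.20173684] 3.9
```

View pics/w2c.png

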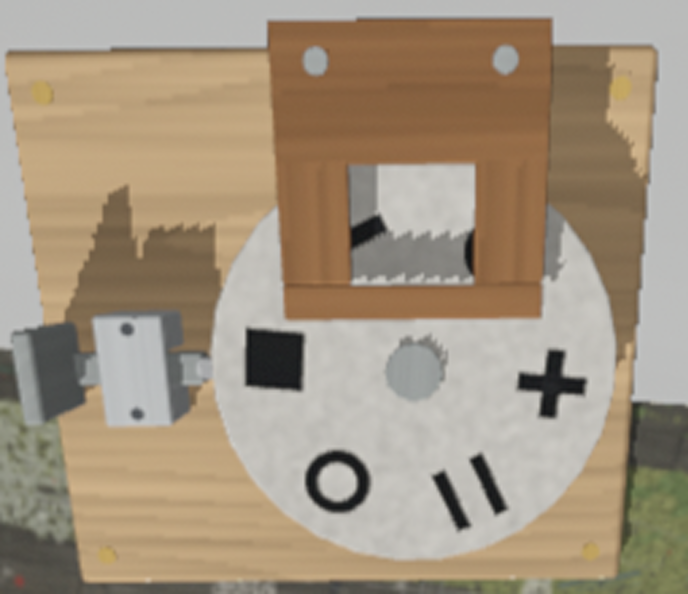

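Run:
```python
from h import *
import pickle
from scipy.optimize import least_squares
np.set_printoptions(suppress=True,precision=4)
C=pickle.load(open("c2.pkl","rb"))
f=[((8,52),(115,153,12)),((657,46),(115,-93,12)),((618,578),(-100,-93,12)),((83,581),(-100,153,12)),
((268,22),(112,45,60)),((552,18),(112,-45,60)),((541,318),(20,-45,60)),((286,318),(20,45,60)),((414,370),(0,0,48))]
tr=lambda a:((a[0]+.5)/2.7-.5+130,(a[1]+.5)/2.7-.5+20)
U=np.array([tr(a) for a,_ in f]); P=np.array([p for _,p in f])/1000
def W(v,P): 
    c,s=np.cos(v[2]),np.sin(v[2]); P=np.atleast_2d(P); return np.c_[v[0]+c*P[:,0]-s*P[:,1],v[1]+s*P[:,0]+c*P[:,1],P[:,2]]
r=least_squares(lambda v:np.ravel([proj("wrist",p,C) for p in W(v,P)]-U),[.54,.04,.05],loss="soft_l1")
print(r.x,np.round(np.array([proj("wrist",p,C) for p in W(r.x,P)])-U,2))
print("axle",ray("wrist",tr((414,370)),.048,C),"plate pt top edge outer", [ray("wrist",tr(q),.056,C) for q in ((14,338),(75,323))])
for q in ((552,384),(275,359),(338,481),(470,491)):
    p=ray("wrist",tr(q),.045,C)-[r.x[0],r.x[1],0]
    print(np.hypot(p[0],p[1]),np.degrees(np.arctan2(p[1],p[0])-r.x[2]))
c,s=np.cos(r.x[2]),np.sin(r.x[2])
for a in range(100,261,20):
    print(a, W(r.x,[.055*np.cos(np.radians(a)),.055*np.sin(np.radians(a)),0])[0])
```

```text
[0.5434 0.0394 0.0734] [[-4.25 -0.81]
 [ 2.3  -1.2 ]
 [ 1.3   1.16]
 [-1.06  1.92]
 [-0.66 -0.7 ]
 [ 0.73 -0.36]
 [ 0.45  0.46]
 [-0.53  1.41]
 [ 0.02  1.16]]
axle [0.5446 0.0395 0.048 ] plate pt top edge outer [array([0.548 , 0.1825, 0.056 ]), array([0.5546, 0.1605, 0.056 ])]
0.052184637460753164 -95.51444645784139
0.05211603643084611 84.14538150944895
0.05192671689417598 144.32354796084252
0.05148941544493006 -155.31565903383657
100 [0.53   0.0927 0.    ]
120 [0.5125 0.0849 0.    ]
140 [0.4988 0.0716 0.    ]
160 [0.4905 0.0544 0.    ]
180 [0.4886 0.0354 0.    ]
200 [0.4933 0.0168 0.    ]
220 [0.504 0.001 0.   ]
240 [ 0.5195 -0.0101  0.    ]
260 [ 0.5379 -0.0153  0.    ]
```

```bash
python3 -m creep '[[[-4.3,-0.46,4,0,0,0,0],[-4.3,-0.46,9,0,0,0,0],[-4.3,-0.46,13,0,0,0,0],[-4.3,-0.46,13.6,0,0,0,0],[-4.3,-0.46,13.6,0,0,0,0],[-4.3,-0.46,13.6,0,0,0,0],[-4.3,-0.46,13.6,0,0,0,0]]]'; python3 -c "
from h import *
for i in range(2):
  o=bot.get_obs();print(o['eef_pos'],o['contact_force'],o['tool_rot']); bot.read_camera('wrist')"
```

```text
t: 4.82
eef_pos: [0.5069, 0.0811, 0.0667]
tool_rot: [-0.001, 0.731, -0.683, 0.001]
contact_force: [-0.2, -0.2, -0.2]
gripper_width: 0.004
[0.50692201 0.08112306 0.0667146 ] [-0.24111131 -0.20853981 -0.21354306] [-0.00100225  0.73053136 -0.68287787  0.00086092]
[0.50670171 0.08110006 0.06644969] [ 0.24335824 -0.39242441 -0.22769682] [-8.19686456e-04  7.30544455e-01 -6.82864282e-01  7.06956775e-04]
```

```bash
python3 -m creep '[[[0,0,0.8,0,0,0,0],[0,0,1.2,0,0,0,0],[0,0,1.3,0,0,0,0],[0,0,1.3,0,0,0,0]]]'; python3 -m creep '[[[0,0,0.1,0,0,0,0],[0,0,0.1,0,0,0,0]]]';python3 -m creep '[[[0,0,0.1,0,0,0,0],[0,0,0.1,0,0,0,0]]]'
```

```text
t: 5.42
eef_pos: [0.5058, 0.0811, 0.0521]
tool_rot: [0.0, 0.731, -0.683, -0.0]
contact_force: [0.6, -0.0, 0.1]
gripper_width: 0.001
t: 5.68
eef_pos: [0.5059, 0.081, 0.0513]
tool_rot: [0.0, 0.731, -0.683, 0.0]
contact_force: [0.0, -0.7, 1.2]
gripper_width: 0.001
t: 5.92
eef_pos: [0.5059, 0.0811, 0.0503]
tool_rot: [0.0, 0.731, -0.683, -0.0]
contact_force: [-0.5, 0.4, 0.0]
gripper_width: 0.0
```

```bash
for i in 1 2 ; do python3 -m creep '[[[0,0,0.1,0,0,0,0],[0,0,0.1,0,0,0,0]]]' | grep -v rot; done; python3 -m creep '[[[0,0,0.08,0,0,0,0],[0,0,0.08,0,0,0,0]]]'| grep -v rot
```

```text
t: 6.18
eef_pos: [0.5059, 0.0811, 0.0492]
contact_force: [0.3, -0.1, 0.4]
gripper_width: -0.002
t: 6.42
eef_pos: [0.5058, 0.0811, 0.0482]
contact_force: [-1.0, -0.1, -0.0]
gripper_width: 0.0
t: 6.68
eef_pos: [0.5059, 0.0811, 0.0475]
contact_force: [-1.2, -0.2, -0.6]
gripper_width: -0.001
```

```bash
for i in 1 2 ; do python3 -m creep '[[[0,0,0.08,0,0,0,0],[0,0,0.08,0,0,0,0]]]' | grep -v rot; done
```

```text
t: 6.92
eef_pos: [0.5059, 0.0811, 0.0466]
contact_force: [0.0, 0.3, 0.3]
gripper_width: -0.003
t: 7.18
eef_pos: [0.5059, 0.0811, 0.0458]
contact_force: [0.4, -0.4, -0.1]
gripper_width: 0.004
```

```bash
for i in 1 2 ; do python3 -m creep '[[[0,0,0.08,0,0,0,0],[0,0,0.08,0,0,0,0]]]' | grep -v rot; done
```

```text
t: 7.42
eef_pos: [0.5059, 0.0811, 0.0451]
contact_force: [0.2, -0.4, 0.8]
gripper_width: -0.001
t: 7.68
eef_pos: [0.5059, 0.0813, 0.0445]
contact_force: [-1.2, 1.1, 3.0]
gripper_width: -0.001
```

```bash
python3 -m creep '[[[0,0,0.05,0,0,0,0],[0,0,0.05,0,0,0,0]]]' | grep -v rot;python3 -m creep '[[[0,0,0.05,0,0,0,0],[0,0,0.05,0,0,0,0]]]' | grep -v rot
```

```text
t: 7.92
eef_pos: [0.5059, 0.0813, 0.0439]
contact_force: [-2.1, 0.5, 4.0]
gripper_width: 0.006
t: 8.18
eef_pos: [0.5059, 0.0814, 0.0435]
contact_force: [-1.6, 1.2, 6.7]
gripper_width: 0.0
```

```bash
cat > arc.py <<'E'
import sys; from h import *
o=bot.get_obs(); p=o["eef_pos"]; M=R.from_quat(np.roll(o["tool_rot"],-1)).as_matrix()
ax=np.array([.544,.040]); d=p[:2]-ax; r=np.hypot(*d); a0=np.arctan2(d[1],d[0])
print("r",r,"local ang",np.degrees(a0)-4, o["contact_force"],p)
for k in range(1,11):
    a=np.radians(float(sys.argv[1]))*k
    w=np.array([*(0.0555*np.array([np.cos(a0+a),np.sin(a0+a)])-d),0]); t=M.T@w*100
    print(k,np.round(t[:2],2),-round(a,3))
E
python3 -m creep '[[[0,0,0.05,0,0,0,0],[0,0,0.05,0,0,0,0]]]' | grep -v rot; python3 arc.py 4
```

```text
t: 8.43
eef_pos: [0.5059, 0.0815, 0.0432]
contact_force: [-3.4, 1.8, 8.2]
gripper_width: 0.001
r 0.05632438513333613 local ang 128.58485789886782 [-3.37418502  1.75406431  8.22025451] [0.50588634 0.08147029 0.04317389]
1 [0.32 0.24] -0.07
2 [0.59 0.52] -0.14
3 [0.88 0.77] -0.209
4 [1.19 1.01] -0.279
5 [1.51 1.22] -0.349
6 [1.85 1.41] -0.419
7 [2.2  1.58] -0.489
8 [2.56 1.72] -0.559
9 [2.93 1.83] -0.628
10 [3.31 1.92] -0.698
```

```bash
python3 -m creep '[[[0.3,0.25,0,0,0,-0.07,0],[0.59,0.52,0,0,0,-0.14,0],[0.88,0.77,0,0,0,-0.21,0],[1.19,1.01,0,0,0,-0.28,0],[1.51,1.22,0,0,0,-0.35,0]]]' | grep -v rot; python3 arc.py 4;  python3 - <<'E'
from h import *
im,d=bot.read_camera("wrist"); cv2.imwrite("pics/w3.png",im)
E
```

```text
t: 9.05
eef_pos: [0.4963, 0.0668, 0.0436]
contact_force: [0.1, 3.9, 5.7]
gripper_width: 0.001
r 0.05473681308018704 local ang 146.70637206322522 [0.12320907 3.90160973 5.70974115] [0.49626273 0.06678193 0.04363335]
1 [0.18 0.35] -0.07
2 [0.44 0.63] -0.14
3 [0.72 0.9 ] -0.209
4 [1.02 1.15] -0.279
5 [1.34 1.37] -0.349
6 [1.67 1.57] -0.419
7 [2.01 1.75] -0.489
8 [2.37 1.9 ] -0.559
9 [2.73 2.03] -0.628
10 [3.11 2.14] -0.698
```

View pics/w3.png

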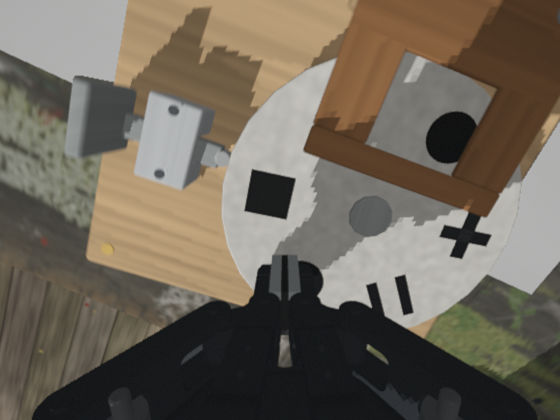

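The wrist view shows the closed fingers on the disc, square at (270,194), cross at (465,235).

```bash
cat > ang.py <<'E'
import sys; from h import *
C=cal("wrist"); a=[float(x) for x in sys.argv[1:]]
for i in range(0,len(a),2):
    p=ray("wrist",a[i:i+2],.044,C)[:2]-[.544,.040]; print(np.round(p,4),np.hypot(*p).round(4),(np.degrees(np.arctan2(p[1],p[0]))-4.1).round(2))
E
python3 ang.py 370 215 465 235 270 194
```

```text
[-0.0005 -0.0018] 0.0018 -109.82
[ 0.0102 -0.0528] 0.0538 -83.15
[-0.0113  0.0495] 0.0508 98.75
```

```bash
python3 -m creep '[[[0,0.05,0.06,0,0,0,0],[0.15,0.35,0.08,0,0,-0.07,0],[0.42,0.63,0.08,0,0,-0.14,0],[0.7,0.9,0.08,0,0,-0.21,0],[1.0,1.15,0.08,0,0,-0.28,0],[1.32,1.37,0.08,0,0,-0.35,0]]]' | grep -v rot; python3 arc.py 4
```

```text
t: 9.85
eef_pos: [0.4897, 0.0491, 0.0431]
contact_force: [1.3, 3.2, 7.5]
gripper_width: 0.004
r 0.0550320237730041 local ang 166.5060580504441 [1.25568994 3.19790718 7.46024355] [0.48972175 0.04907716 0.04308391]
1 [0.2  0.33] -0.07
2 [0.46 0.62] -0.14
3 [0.74 0.89] -0.209
4 [1.04 1.13] -0.279
5 [1.36 1.36] -0.349
6 [1.69 1.56] -0.419
7 [2.03 1.74] -0.489
8 [2.38 1.9 ] -0.559
9 [2.75 2.03] -0.628
10 [3.12 2.13] -0.698
```

```bash
python3 -m creep '[[[0,0.05,0.04,0,0,0,0],[0.18,0.34,0.05,0,0,-0.07,0],[0.45,0.62,0.05,0,0,-0.14,0],[0.73,0.89,0.05,0,0,-0.21,0],[1.03,1.14,0.05,0,0,-0.28,0],[1.35,1.37,0.05,0,0,-0.35,0],[1.68,1.57,0.05,0,0,-0.42,0]]]' | grep -v rot; python3 arc.py 4;  python3 - <<'E'
from h import *
im,d=bot.read_camera("wrist"); cv2.imwrite("pics/w4.png",im)
E
```

```text
t: 10.72
eef_pos: [0.4906, 0.0263, 0.0428]
contact_force: [1.7, 3.8, 8.5]
gripper_width: 0.0
r 0.055129551432836064 local ang -169.62143871461095 [1.67466444 3.81739825 8.47020833] [0.49059732 0.02630982 0.04276891]
1 [0.21 0.33] -0.07
2 [0.47 0.61] -0.14
3 [0.75 0.88] -0.209
4 [1.05 1.13] -0.279
5 [1.36 1.36] -0.349
6 [1.69 1.56] -0.419
7 [2.03 1.74] -0.489
8 [2.39 1.9 ] -0.559
9 [2.75 2.03] -0.628
10 [3.12 2.14] -0.698
```

View pics/w4.png

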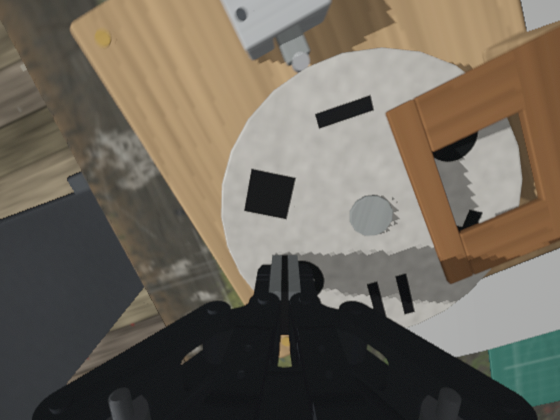

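The bar has turned out from under the bridge (344,111), the square is at (270,194) as before, so it now turns with the finger without slipping.

```bash
python3 ang.py 270 194 344 111 472 220
python3 - <<'E'
from h import *
o=bot.get_obs(); M=R.from_quat(np.roll(o["tool_rot"],-1)).as_matrix(); print(M.round(4), o["q"])
E
```

```text
[-0.0432  0.0273] 0.0511 143.56
[0.0034 0.051 ] 0.0511 82.07
[ 0.0482 -0.0241] 0.0539 -30.66
[[ 0.9296 -0.3687  0.0054]
 [-0.3687 -0.9296  0.0023]
 [ 0.0041 -0.0041 -1.    ]] [ 0.3417081   0.53827484 -0.63929101  2.10128406  0.52373601  0.65548538
 -1.03149418]
```

```bash
python3 -m creep '[[[0.2,0.33,0.02,0,0,-0.07,0],[0.47,0.61,0.02,0,0,-0.14,0],[0.75,0.88,0.02,0,0,-0.21,0],[1.05,1.13,0.02,0,0,-0.28,0],[1.36,1.36,0.02,0,0,-0.35,0],[1.69,1.56,0.02,0,0,-0.42,0],[2.03,1.74,0.02,0,0,-0.49,0],[2.39,1.9,0.02,0,0,-0.56,0],[2.39,1.9,0.02,0,0,-0.56,0]]]' | grep -v rot; python3 arc.py 2;  python3 - <<'E'
from h import *
im,d=bot.read_camera("wrist"); cv2.imwrite("pics/w5.png",im)
E
```

```text
t: 11.9
eef_pos: [0.5058, 0.0002, 0.0426]
contact_force: [2.3, 5.1, 7.9]
gripper_width: 0.001
r 0.05515909243038693 local ang -137.81574780409423 [2.3117736  5.12231916 7.9093199 ] [5.05811070e-01 1.98855629e-04 4.25788554e-02]
1 [0.09 0.17] -0.035
2 [0.21 0.33] -0.07
3 [0.34 0.47] -0.105
4 [0.47 0.61] -0.14
5 [0.61 0.75] -0.175
6 [0.75 0.88] -0.209
7 [0.89 1.01] -0.244
8 [1.04 1.13] -0.279
9 [1.2  1.25] -0.314
10 [1.36 1.36] -0.349
```

View pics/w5.png

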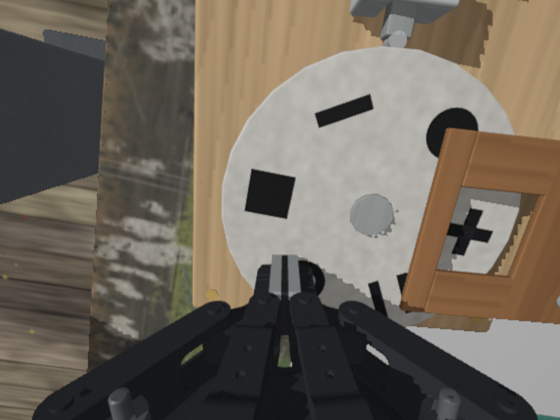

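```bash
cat > dirn.py <<'E'
import sys; from h import *
C=cal("wrist"); a=[float(x) for x in sys.argv[1:]]
p=[ray("wrist",a[i:i+2],.044,C)[:2] for i in (0,2)]; d=p[0]-p[1]
print("len",np.hypot(*d),"ang rad rel yaw .070:",np.arctan2(d[1],d[0])-.070,"mid",(p[0]+p[1])/2)
E
python3 dirn.py 469 232 270 194; python3 ang.py 270 194 344 111 469 232 451 132
python3 - <<'E'
from h import *
im=cv2.imread("pics/w5.png"); cv2.imwrite("pics/w5c.png",cv2.resize(im[90:330,230:560],None,fx=2.4,fy=2.4,interpolation=cv2.INTER_CUBIC))
E
```

```text
len 0.10568196592051411 ang rad rel yaw .070: -0.09037842955814532 mid [0.54503896 0.039287  ]
[-0.0518  0.0004] 0.0518 175.5
[-0.0248  0.045 ] 0.0514 114.71
[ 0.0539 -0.0018] 0.0539 -6.0
[0.0268 0.0447] 0.0522 54.94
```

View pics/w5c.png

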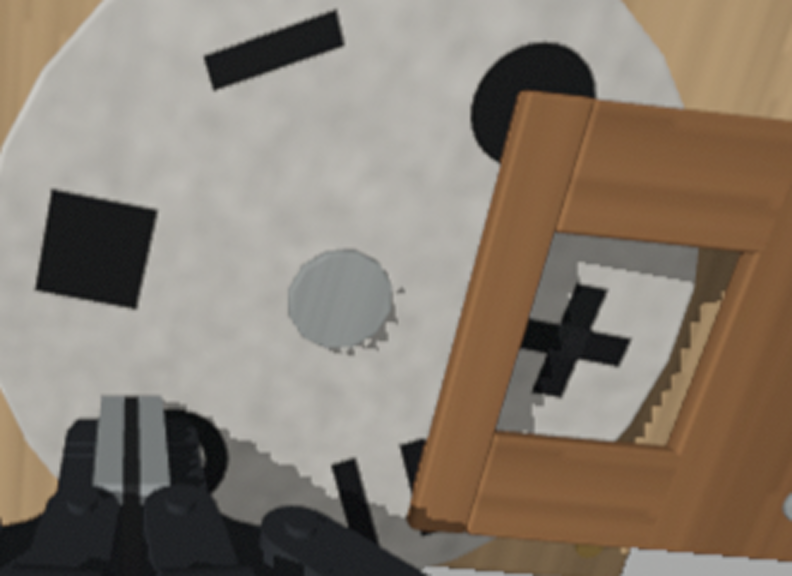

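```bash
python3 -m creep '[[[0.09,0.17,0,0,0,-0.035,0],[0.21,0.33,0,0,0,-0.07,0],[0.29,0.41,0,0,0,-0.09,0],[0.29,0.41,0,0,0,-0.09,0],[0.29,0.41,0,0,0,-0.09,0]]]' | grep -v rot;  python3 - <<'E'
from h import *
im,d=bot.read_camera("wrist"); cv2.imwrite("pics/w6.png",im); cv2.imwrite("pics/w6c.png",cv2.resize(im[90:330,230:560],None,fx=2.4,fy=2.4,interpolation=cv2.INTER_CUBIC))
E
```

```text
t: 12.58
eef_pos: [0.509, -0.003, 0.0426]
contact_force: [1.5, 5.8, 7.6]
gripper_width: 0.001
```

View pics/w6c.png

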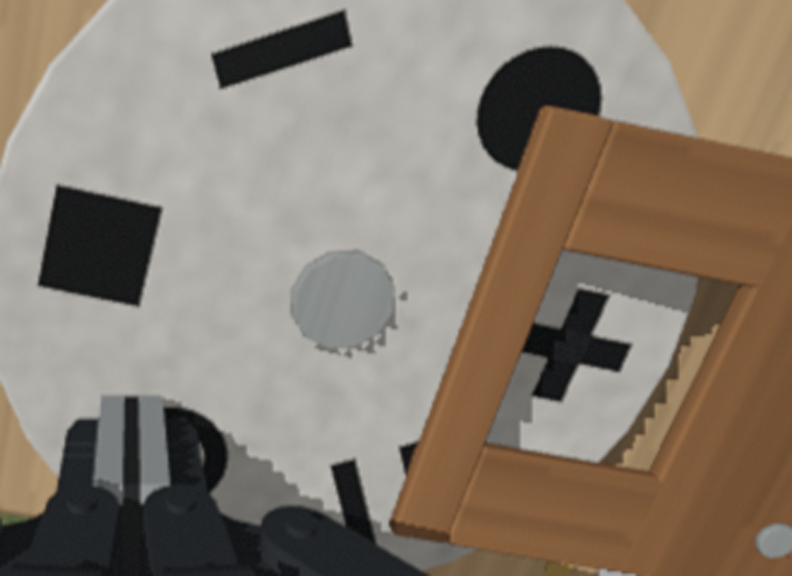

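```bash
python3 dirn.py 468.5 233.5 271.5 192
python3 - <<'E'
from h import *
C=cal("wrist")
t=lambda q:(q[0]/2.4+230,q[1]/2.4+90)
# bridge front top edge
a,b=[ray("wrist",t(q),.060,C)[:2] for q in ((612,122),(450,541))]; d=a-b; print("front edge inner line yaw",np.arctan2(d[1],d[0])-np.pi/2)
W=[ray("wrist",t(q),.060,C)[:2] for q in ((570,250),(755,285),(655,472),(487,446))]; print(np.round(W,4), np.mean(W,0)-[.544,.04])
for i,j in ((0,1),(3,2)): d=W[j]-W[i]; print(np.arctan2(d[1],d[0]))
for i,j in ((3,0),(2,1)): d=W[j]-W[i]; print(np.arctan2(d[1],d[0])-np.pi/2)
E
```

```text
len 0.10515700533194398 ang rad rel yaw .070: -0.019046490916185363 mid [0.54468365 0.03959089]
front edge inner line yaw 0.08608134847377702
[[0.5759 0.063 ]
 [0.6127 0.0659]
 [0.6143 0.0244]
 [0.5782 0.0209]] [0.05126855 0.00354913]
0.07984349737009704
0.09504568122182075
0.05488897142451554
0.03815798424896566
```

```bash
python3 -m creep '[[[0.06,0.1,0,0,0,-0.02,0],[0.06,0.1,0,0,0,-0.02,0],[0.06,0.1,-0.3,0,0,-0.02,0],[0.06,0.1,-2,0,0,-0.02,0],[0.06,3.5,-6,0,0,-0.02,0],[0,3.5,-10,0,0,0,0],[0,3.5,-14,0,0,0.1,0],[0,3.5,-14,0,0,0.1,0],[0,3.5,-14,0,0,0.1,0],[0,3.5,-14,0,0,0.1,0]]]' | grep -v rot;  python3 - <<'E'
from h import *
bot.read_camera("wrist"); 
bot.read_camera("wrist"); o=bot.get_obs();print(o["t"],o["eef_pos"])
im,d=bot.read_camera("wrist"); cv2.imwrite("pics/w7.png",im); 
E
```

```text
t: 13.88
eef_pos: [0.5148, -0.0395, 0.1803]
contact_force: [1.2, -0.7, 0.4]
gripper_width: -0.004
13.975 [ 0.51509766 -0.03928177  0.18035647]
```

View pics/w7.png

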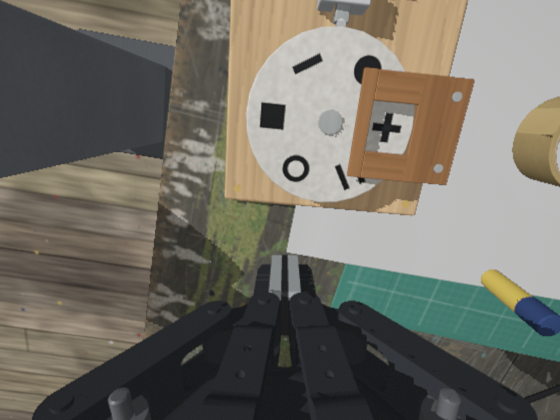

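Run:
```python
from h import *
im=cv2.imread("pics/w7.png"); cr=im[15:215,230:480]; cv2.imwrite("pics/w7c.png",cv2.resize(cr,None,fx=3,fy=3,interpolation=cv2.INTER_CUBIC))
g=(im.max(2)<60).astype(np.uint8)
n,l,s,c=cv2.connectedComponentsWithStats(g)
C=cal("wrist")
for i in range(1,n):
    if s[i,4]>60 and c[i][1]<210 and c[i][0]>220:
        p=ray("wrist",c[i],.045,C)[:2]-[.544,.04]; print(s[i,4],c[i].round(1),p.round(4),np.hypot(*p).round(4),(np.arctan2(p[1],p[0])-.07).round(4))
```

```text
196 [307.   63.5] [-0.029   0.0429] 0.0518 2.0958
319 [365.2  65.6] [0.0205 0.0495] 0.0535 1.1085
529 [272.1 115.5] [-0.052  -0.0039] 0.0522 -3.1361
310 [385.8 127.4] [0.0517 0.003 ] 0.0518 -0.0116
257 [295.4 167.9] [-0.0229 -0.0471] 0.0524 -2.0937
104 [341.5 176.5] [ 0.0222 -0.048 ] 0.0529 -1.2079
```

View pics/w7c.png

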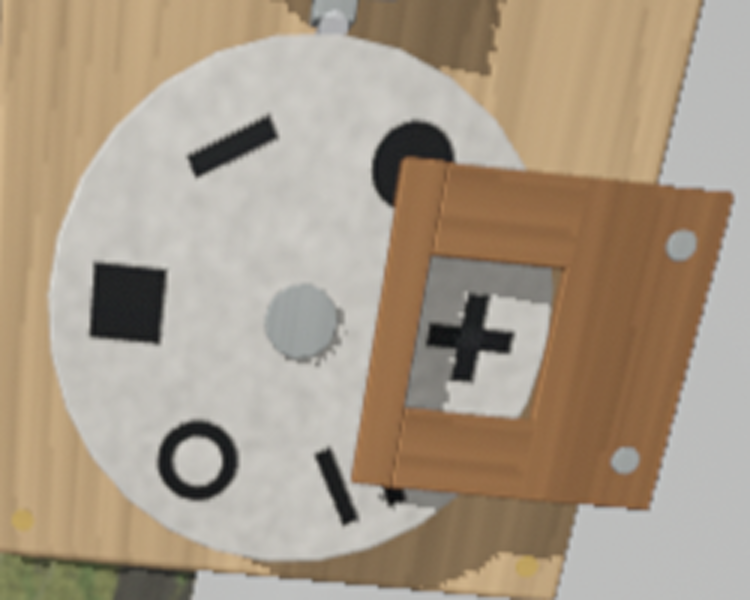

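Run:
```python
from h import *
np.set_printoptions(suppress=True,precision=4)
for n,q,z in (("box",(108,215),0),("box",(108,300),0),("ink",(140,192),.03),("tape",(226,157),.03)): print(n,ray("top",q,z))
o=bot.get_obs(); M=R.from_quat(np.roll(o["tool_rot"],-1)).as_matrix(); print(M,o["q"],o["eef_pos"])
for tgt in ((.534,.226,.18),):
    print(M.T@(np.array(tgt)-o["eef_pos"])*100)
# rotation so that tool x -> along stand x or others
print(np.degrees(np.arctan2(M[1,0],M[0,0])))
```

```text
box [0.6485 0.3793 0.    ]
box [0.4297 0.3685 0.    ]
ink [0.7012 0.2872 0.03  ]
tape [0.7897 0.066  0.03  ]
[[ 0.986   0.1666 -0.0016]
 [ 0.1666 -0.986   0.0004]
 [-0.0015 -0.0007 -1.    ]] [ 0.6969  0.4222 -0.9176  1.9352  0.4016  0.9804 -0.2411] [ 0.5153 -0.0392  0.1805]
[  6.2649 -25.8414   0.0588]
9.590420755140892
```

```bash
python3 -m creep '[[[1.2,-5,0,0,0,0.05,0],[2.4,-10,0,0,0,0.1,0],[3.6,-15,0,0,0,0.1,0],[4.8,-20,0,0,0,0.1,0],[6.0,-25,0,0,0,0.1,0],[6.3,-25.8,0,0,0,0.1,0],[6.3,-25.8,0,0,0,0.1,0],[6.3,-25.8,0,0,0,0.1,0]]]'
python3 - <<'E'
from h import *
bot.read_camera("wrist"); 
bot.read_camera("wrist"); o=bot.get_obs();print(o["t"],o["eef_pos"],o["q"])
im,d=bot.read_camera("wrist"); cv2.imwrite("pics/w8.png",im); M=R.from_quat(np.roll(o["tool_rot"],-1)).as_matrix(); print(M.round(4))
im,d=bot.read_camera("side"); cv2.imwrite("pics/s8.png",im)
E
```

```text
t: 15.02
eef_pos: [0.5353, 0.2235, 0.1807]
tool_rot: [0.001, 0.999, 0.032, -0.0]
contact_force: [0.7, -0.7, -0.7]
gripper_width: -0.001
15.125 [0.53540569 0.22360789 0.18102754] [ 0.15923175  0.5237019  -0.88459459  1.79259719  0.46358432  1.04873067
 -0.83439883]
[[ 9.979e-01  6.430e-02 -3.000e-04]
 [ 6.430e-02 -9.979e-01 -1.200e-03]
 [-3.000e-04  1.100e-03 -1.000e+00]]
```

View pics/w8.png

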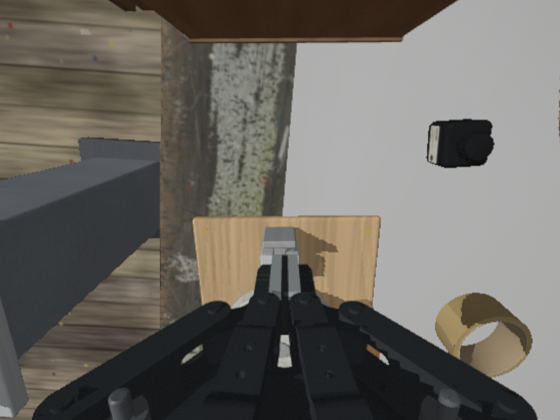

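View pics/s8.png

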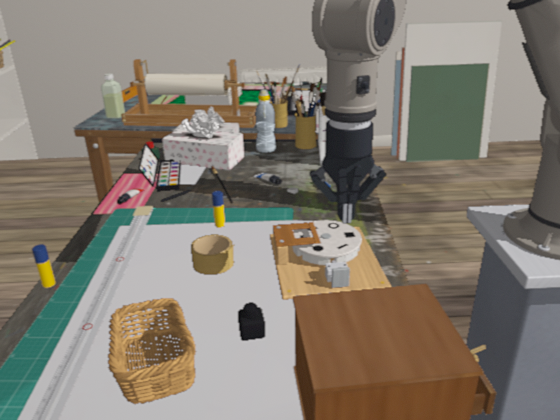

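The wrist view now looks from the box side: the push plate lies at about (280,237) just above the fingertips, bystanders clear to the right.

Run:
```python
from h import *
im=cv2.imread("pics/w8.png"); cv2.imwrite("pics/w8c.png",cv2.resize(im[205:300,220:350],None,fx=6,fy=6,interpolation=cv2.INTER_CUBIC))
for q in ((263,228),(296,228),(280,228)): print(ray("wrist",q,.056))
print(proj("wrist",(.534,.1837,.056)))
```

```text
[0.5169684  0.19619571 0.056     ]
[0.54925391 0.1982562  0.056     ]
[0.53360126 0.19725724 0.056     ]
[279.60008766 240.67241373]
```

View pics/w8c.png

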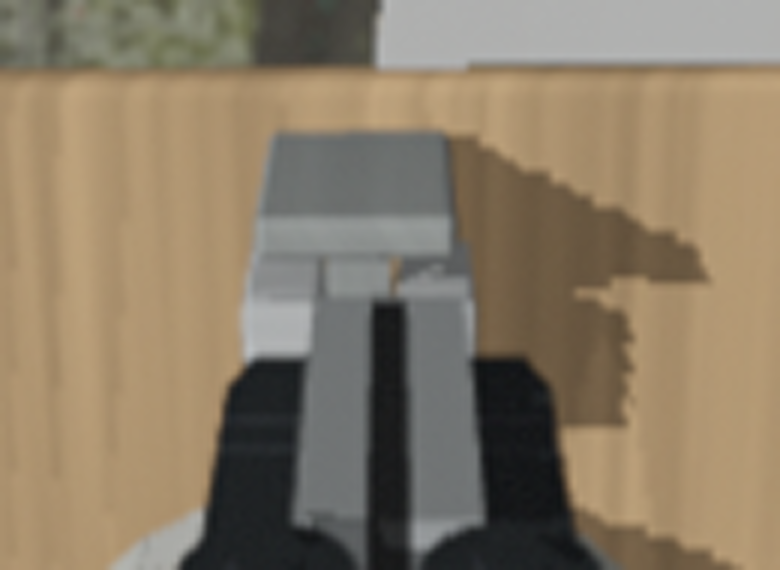

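```bash
python3 -m creep '[[[-0.1,0,5,0,0,0,0],[-0.1,0,10,0,0,0,0],[-0.1,0,14,0,0,0,0],[-0.1,0,15,0,0,0,0],[-0.1,0,15,0,0,0,0],[-0.1,1,15,0,0,0,0],[-0.1,1.7,15,0,0,0,0],[-0.1,1.7,15,0,0,0,0]]]'; python3 -m creep '[[[0,0.2,0,0,0,0,0],[0,0.4,0,0,0,0,0],[0,0.4,0,0,0,0,0]]]'
```

```text
t: 16.23
eef_pos: [0.5359, 0.2073, 0.032]
tool_rot: [0.0, 0.999, 0.033, 0.001]
contact_force: [0.3, 0.5, 0.1]
gripper_width: -0.003
t: 16.6
eef_pos: [0.5354, 0.2045, 0.0313]
tool_rot: [0.0, 0.999, 0.033, -0.0]
contact_force: [0.2, -0.6, -0.0]
gripper_width: -0.003
```

```bash
for i in 1 2 3; do python3 -m creep '[[[0,0.2,0,0,0,0,0],[0,0.4,0,0,0,0,0],[0,0.4,0,0,0,0,0]]]'|grep -v rot; done
```

```text
t: 16.98
eef_pos: [0.5358, 0.2004, 0.0312]
contact_force: [-0.3, 0.3, 0.2]
gripper_width: 0.0
t: 17.35
eef_pos: [0.5361, 0.1963, 0.0313]
contact_force: [-0.2, -0.1, 0.2]
gripper_width: 0.0
t: 17.73
eef_pos: [0.5363, 0.1929, 0.0314]
contact_force: [0.2, 1.8, -1.3]
gripper_width: 0.002
```

```bash
for i in 1 2 3; do python3 -m creep '[[[0,0.1,0,0,0,0,0],[0,0.2,0,0,0,0,0],[0,0.3,0,0,0,0,0],[0,0.3,0,0,0,0,0]]]'|grep -v rot; done
```

```text
t: 18.23
eef_pos: [0.5365, 0.1895, 0.0313]
contact_force: [0.1, 0.9, -0.1]
gripper_width: 0.0
t: 18.73
eef_pos: [0.5367, 0.1864, 0.0313]
contact_force: [-0.5, 1.0, 0.7]
gripper_width: -0.003
t: 19.23
eef_pos: [0.5369, 0.1834, 0.0313]
contact_force: [-0.2, 0.3, 1.7]
gripper_width: -0.002
```

```bash
for i in 1 2 3; do python3 -m creep '[[[0,0.1,0,0,0,0,0],[0,0.1,0,0,0,0,0]]]'|grep -v rot; done
```

```text
t: 19.48
eef_pos: [0.537, 0.1825, 0.0313]
contact_force: [0.1, 1.6, 0.7]
gripper_width: 0.003
t: 19.73
eef_pos: [0.5371, 0.1815, 0.0313]
contact_force: [0.4, 2.2, 0.9]
gripper_width: 0.0
t: 19.98
eef_pos: [0.5372, 0.1805, 0.0313]
contact_force: [0.0, 1.5, 1.4]
gripper_width: -0.001
```

```bash
for i in 1 2 3 4 5; do python3 -m creep '[[[0,0.05,0,0,0,0,0],[0,0.05,0,0,0,0,0]]]'|grep -v -e rot -e grip; done
```

```text
t: 20.23
eef_pos: [0.5372, 0.1801, 0.0313]
contact_force: [0.9, 2.3, 1.4]
t: 20.48
eef_pos: [0.5372, 0.1796, 0.0313]
contact_force: [0.9, 1.8, 1.2]
t: 20.72
eef_pos: [0.5372, 0.1792, 0.0313]
contact_force: [0.6, 1.4, 1.4]
t: 20.98
eef_pos: [0.5372, 0.1791, 0.0314]
contact_force: [1.2, 5.3, 0.3]
t: 21.22
eef_pos: [0.5372, 0.1791, 0.0314]
contact_force: [0.5, 5.3, -0.4]
```

```bash
for i in 1 2 3; do python3 -m creep '[[[0,0.05,0,0,0,0,0],[0,0.05,0,0,0,0,0]]]'|grep -v -e rot -e grip; done
```

```text
t: 21.48
eef_pos: [0.5372, 0.1791, 0.0314]
contact_force: [1.1, 6.1, -1.4]
t: 21.72
eef_pos: [0.5372, 0.1791, 0.0314]
contact_force: [2.3, 6.7, -1.9]
t: 21.98
eef_pos: [0.5372, 0.1791, 0.0314]
contact_force: [1.7, 8.4, -3.7]
```

```bash
for i in 1 2 3; do python3 -m creep '[[[0,0.07,0,0,0,0,0],[0,0.07,0,0,0,0,0]]]'|grep -v -e rot -e grip; done; python3 -m creep '[[[0,-0.5,0,0,0,0,0],[0,-2,0,0,0,0,0],[0,-4,0,0,0,0,0],[0,-4,-4,0,0,0,0],[0,-4,-9,0,0,0,0],[0,-4,-14,0,0,0,0],[0,-4,-15,0,0,0,0],[0,-4,-15,0,0,0,0],[0,-4,-15,0,0,0,0]]]'
python3 - <<'E'
from h import *
for n in ("wrist","wrist","side"):
  im,d=bot.read_camera(n); cv2.imwrite(f"pics/{n[0]}9.png",im)
im=cv2.imread("pics/s9.png"); cv2.imwrite("pics/s9c.png",cv2.resize(im[205:305,260:395],None,fx=5.5,fy=5.5,interpolation=cv2.INTER_CUBIC))
im=cv2.imread("pics/w9.png"); cv2.imwrite("pics/w9c.png",cv2.resize(im[205:300,220:350],None,fx=6,fy=6,interpolation=cv2.INTER_CUBIC))
print(bot.get_obs()["eef_pos"],proj("wrist",(.5351,.1677,.056)))
E
```

```text
t: 22.22
eef_pos: [0.5372, 0.179, 0.0314]
contact_force: [1.8, 10.3, -3.6]
t: 22.48
eef_pos: [0.5372, 0.179, 0.0315]
contact_force: [2.2, 11.0, -5.2]
t: 22.72
eef_pos: [0.5372, 0.179, 0.0315]
contact_force: [1.2, 12.4, -5.7]
t: 23.85
eef_pos: [0.5339, 0.2141, 0.1797]
tool_rot: [0.001, 0.999, 0.034, -0.001]
contact_force: [-0.2, -0.4, -0.0]
gripper_width: 0.001
[0.53415384 0.21418937 0.17994899] [281.75906439 246.82262464]
```

View pics/s9c.png

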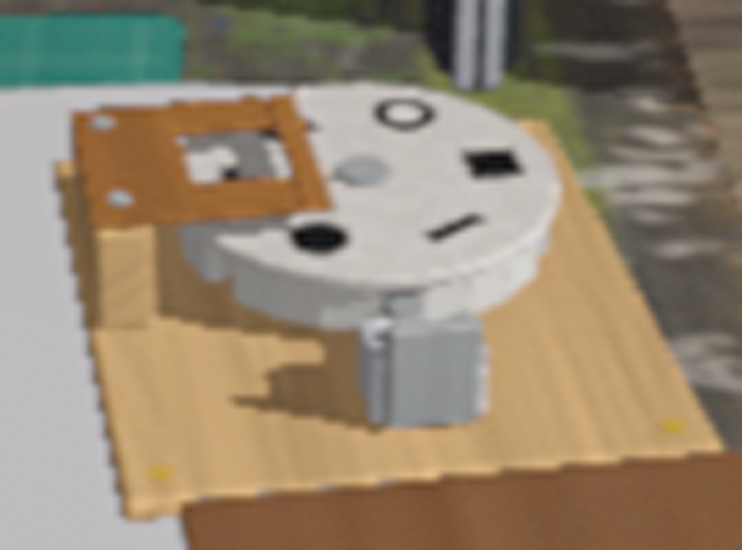

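View pics/w9.png

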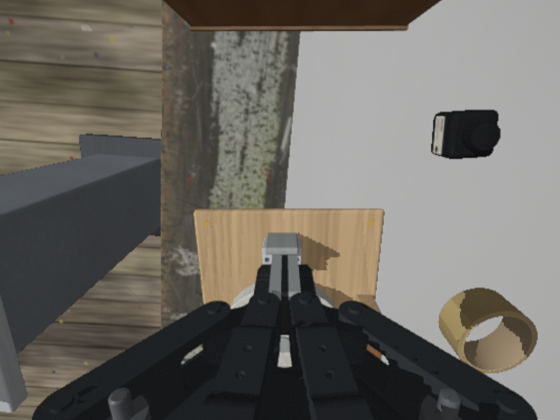

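View pics/w9c.png

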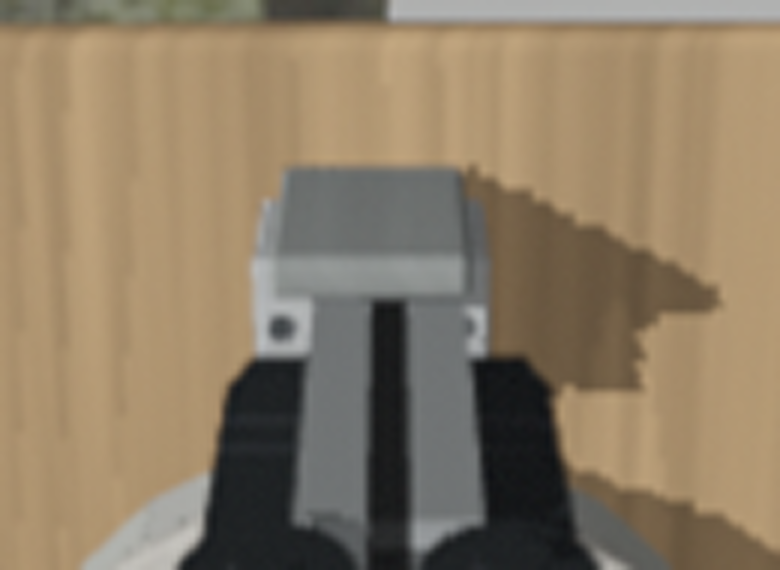

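```bash
python3 -m creep '[[[-0.4,5,0,0,0,0,0],[-0.8,10,0,0,0,0,0],[-1.2,15,0,0,0,0,0],[-1.6,20,0,0,0,0,0],[-2,25,0,0,0,0,0],[-2,25,0,0,0,0,0],[-2,25,0,0,0,0,0],[-2,25,0,0,0,0,0],[-2,25,0,0,0,0,0]]]'
python3 - <<'E'
from h import *
bot.read_camera("wrist"); o=bot.get_obs(); im,d=bot.read_camera("wrist"); C=cal("wrist"); cv2.imwrite("pics/w10.png",im)
n,l,s,c=cv2.connectedComponentsWithStats((im.max(2)<60).astype(np.uint8))
for i in range(1,n):
    p=ray("wrist",c[i],.045,C)[:2]-[.544,.04]
    if s[i,4]>60 and .04<np.hypot(*p)<.06: print(s[i,4],c[i].round(1),p.round(4),np.hypot(*p).round(4),(np.arctan2(p[1],p[0])-.07).round(4))
print(o["contact_force"])
E
```

```text
t: 25.12
eef_pos: [0.5316, -0.0349, 0.1813]
tool_rot: [-0.0, 0.999, 0.035, 0.0]
contact_force: [0.2, -0.3, 0.3]
gripper_width: 0.003
300 [331.2  61.1] [0.0202 0.0495] 0.0535 1.1133
195 [273.1  65.9] [-0.0292  0.0425] 0.0516 2.1033
319 [359.3 120.6] [0.0514 0.0028] 0.0514 -0.0163
536 [244.8 120.7] [-0.0524 -0.0042] 0.0525 -3.1308
256 [274.1 169.9] [-0.0233 -0.0474] 0.0528 -2.0973
105 [321.1 174. ] [ 0.022  -0.0484] 0.0532 -1.2147
[-0.42905238 -0.94509984  0.85017586]
```

View pics/w10.png

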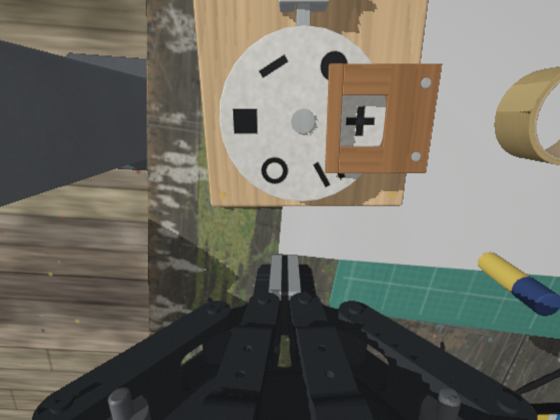

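The cross (about 360,121) stands centred in the window, the square (245,121) is opposite it, and the plate lies on the guide. All checks agree, so I'm handing in.

```bash
python3 -c "
from station import bot
print(bot.hand_in(), bot.get_obs()['t'])"
```

```text
the job is handed in; nothing more can be done
the job is handed in; nothing more can be done
```

The cross stands centred in the window and the bolt is fully home. I handed the job in at about 25 s of the 69 s; no verdict is reported.

- **Wheel:** I found the disc's top by touch at about 44.9 mm. I turned the wheel about 95° counterclockwise with the closed fingers. The highest vertical force reading was about 8.5 N (about 10 N in all, limit 18 N). It slipped a little at the start, then followed the finger without slipping.
- **Bolt:** I pushed it about 16 mm to a hard stop. The push along the bolt reached about 12 N, or about 14 N with the sideways parts (limit 25 N).
- **Last checks:**
  - The motifs I could see whole put the wheel within about 0.02 rad of the mark.
  - The push plate's top edge showed at image row 247.5; 246.8 was expected for fully home.
  - The fingers were clear of everything, with only sensor noise on the force reading.
- **Less certain:** The forces are spot readings at the end of each move, so I did not see any brief peaks between them. I kept clear of the bystanders, and the ones in view looked undisturbed, but I did not measure each one again.

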